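Slide the charger contact into its notch and switch on

TASK

Get the battery charging: with a fingertip push the yellow lug of the charger's sliding contact along its rail, towards the red switch, until you feel its spring pin drop into the notch beside the battery, and leave it seated there, not past it. Then push the red-tipped toggle switch right over, away from the robot, to switch the charger on. Only push: do not pick up or shift the battery or any of the things lying around.

Things in the scene. Friction and masses are not known exactly. Their poses are not given: they have to be found in the camera images.
- charger: Grey plastic battery charger, fixed, 210 (x) x 290 (y) mm; front console (x -95 to +20 mm) 50 mm high, back ledge 18 mm. Origin: centre of the underside. x points to its back, away from the robot; y along the rail towards the toggle; z up. Toggle at x = -20, y = +112 mm on a black bezel 46 x 34 mm, top 62 mm above the underside.
- carriage (a joint): Position of the sliding contact carriage along the charger's +y in m, hard stops at 0 and 0.125. Starts at 0 to 0.035; the notch lies between 0.070 and 0.100 (notch). Slides with about 2 N; at the notch the spring pulls it in over the last 6 mm (the push force dips to nothing), then 10 to 12 N is needed to push it out either way.
- lug (a point): Centre of the yellow push lug, an upright block 28 (x) x 12 (y, along the rail) x 32 mm high (charger axes). Push its -y face. The black carriage plate below it (66 x 36 x 12 mm, top at the lug's foot, 16 mm below this point) sticks out 12 mm beyond the lug at each y side. A copper arm from the carriage's back reaches over the battery, 22 mm above this point.
- pin (a joint): Drop of the orange index pin in m: about 0 while it rides on the strip, 0.004 when it has dropped into the notch. The pin's head (16 mm across) stands beside the lug, 32 mm further along the charger's +x.
- pin_axis (a point): Point on the pin's axis on the carriage, at the top of the black boss round the pin; it moves with the carriage.
- notch (a point): Centre of the notch in the top of the aluminium index strip, a V-shaped gap 13 mm long along y. The pin drops when its axis (pin_axis) is at the same place along the charger's y.
- tray: Blue battery tray with its index strip, fixed on the charger, set anywhere within 15 mm of the charger's middle along y; same axes as the charger. Its y = 0 is the middle of the notch. Walls up to 34 mm above the charger's underside.
- toggle (a joint): Toggle switch angle in rad: 0 off (leaning towards the charger's front, -x), 1.0 fully on (leaning to the back, +x). Stays where it is left; about 1.3 N at its tip moves it.
- toggle_tip (a point): Centre of the red ball (15 mm across) at the end of the toggle lever, 40 mm from its hinge. The hinge axis lies along the charger's y at x = -20 mm and 58 mm above the charger's underside; the tip moves from 19 mm in front of it to 19 mm behind it.
- battery: Battery with a red lid, 64 (x) x 106 (y) x 70 mm high, with brass terminals 1 mm higher, 0.8 kg, loose in the tray. Origin: centre of the underside, 20 mm above the charger's underside. Not to be moved.
- dish: Round magnetic steel parts dish, 130 mm across, 28 mm high, loose. Origin: centre of the underside. Leave alone.
- gauge: Orange tyre pressure gauge, lying, about 122 mm long and 23 mm high, loose. Origin: underside below the dial (44 mm across); the stem points to its -x. Leave alone.
- weight: Chrome handlebar end weight, standing, 35 mm across, 52 mm high, loose. Origin: centre of the underside. Leave alone.
- scraper: Scraper with a wooden handle and stainless blade, lying along its x, 210 mm long, 14 mm high, loose. Leave alone.
- spanner: Steel spanner, 170 mm long, lying along its x, loose. Leave alone.
- oil: Yellow oil bottle, standing, 52 mm across, 120 mm high, loose. Origin: centre of the underside. Leave alone.

How it is judged:
On the way, in this order (a step that is already met when the one before it is completed fails the run):
1. the carriage sits in the notch with its pin dropped, the switch still off (value of joint pin above 0.002 m and y of pin_axis in the frame of tray between -0.0025 and 0.0025 m and value of joint toggle below 0.3 rad), for 0.3 s.
2. with the carriage still in the notch, the toggle is pushed over to on (value of joint pin above 0.002 m and y of pin_axis in the frame of tray between -0.0025 and 0.0025 m and value of joint toggle above 0.85 rad), for 0.2 s.
At the end, for the whole second after the job is handed in: The carriage rests in the notch (pin dropped by more than 2 mm, its axis within 2.5 mm of the notch's middle along the rail), the toggle is over to on (above 0.85 of 1.0 rad), the battery is at rest within 10 mm of where it was, and every other loose thing within 30 mm of where it was (all of step 2 and distance of battery from where it was at the start of the episode below 0.01 m and linear speed of battery below 0.01 m/s and distance of each of dish, gauge, weight, scraper, spanner, oil from where it was at the start of the episode below 0.03 m); the robot touches nothing.
It fails at once if the switch is thrown before the pin has dropped into the notch, or the carriage pushed out of it with the switch on (value of joint toggle above 0.5 rad and not (value of joint pin above 0.002 m and y of pin_axis in the frame of tray between -0.0025 and 0.0025 m)).
It fails at once if the battery is lifted or shifted by more than 10 mm (distance of battery from where it was at the start of the episode above 0.01 m).
It fails at once if another loose thing is lifted, carried or shifted by more than 30 mm (distance of any of dish, gauge, weight, scraper, spanner, oil from where it was at the start of the episode above 0.03 m).
It also fails if it takes over 46 s, if anything falls off the work surface, if the arm or the gripper's body presses on something with over 40 N, if the wrist force passes 120 N, or if a joint passes its speed limit or range.

ROBOT

A 6-joint arm with a two-finger parallel gripper is mounted at the origin on the work surface. World frame = base frame: x ahead of the robot, y to its left, z up, the work surface at z = 0. Lengths are in m, angles in rad, forces in N, time in s.
With the tool pointing down it reaches from about 0.325 to 0.9 m from the base axis. Payload 6.1 kg.
Tool frame: the origin (TCP) lies midway between the tips of the shut fingers; the grasp point (between the pads) lies 19 mm behind it; y points along the fingers, z is the direction in which the jaws open and shut, and the axes are right-handed (so a half turn about y gives the same grasp; the last joint's range is limited). The gripper opens to 87 mm and grips with 3 to 60 N. Pads are 19 mm wide; open, the fingers measure 117 mm over their backs; the gripper's body (75 mm by 190 mm) begins 51 mm behind the grasp point.
Start: joints at [-1.226, 0.22, 1.526, -0, 1.395, -0.126], TCP at [0.283, -0.557, 0.223] pointing down, gripper open.
Joint ranges: [-2.98, 2.98], [-0.91, 2.08], [0.09, 2.57], [-1.24, 4.39], [0.2, 2.65], [-2.68, 2.68]. Speed limits (rad/s): [2.57, 2.57, 3.01, 3.14, 3.14, 3.14].

INTERFACE

Orientations are given as a 3x3 rotation matrix whose columns are the frame's x, y, z axes.
In Python, from bench import robot gives the robot as it stands.
- The arm moves only by the tool play_rows, never from a script. Its argument "plan" is a list of rows, each an object with "xyz": the shift along the tool's x, y, z in units of 0.1 m (1.0 is 0.1 m), a list of three; "twist": the turn, a rotation vector about the tool's x, y, z in units of 5 degrees (1.0 is 5 degrees), a list of three; "grip": the opening, from 0 (shut) to 1 (fully open). In form: [{"xyz": [tx, ty, tz], "twist": [wx, wy, wz], "grip": grip}, ...]. A call has 1 to 20 rows; each row shifts and turns the commanded pose from where the row before left it, along the tool's axes as they then stand; what a row does not reach is not made up. A row lasts 1/8 s, in which the tool goes at most 62.5 mm and 10.7 degrees, less where a joint would pass 70% of its speed; a pose out of reach is approached as far as the arm can. A call with a number of a shift or a turn outside -1 to 1 is refused whole. A call with a gripper value outside its range is refused whole. The fingers move at their own pace and stop on an object; "squeeze" is the grip in N (left out, the last holds). Time passes only in rows, so rows that do not move let the fingers close. It gives the time, the measured TCP pose, the force and the opening at its end, in the units of the state.
- robot.get_obs(): the state, without advancing time (a new reading comes with each control period).
- robot.camera(name): name is "side" or "top" or "wrist"; returns a dict with "pixels" (400x640x3 uint8, red, green, blue), "fov_y" (degrees; the focal length in pixels is half the picture's height over the tangent of half this angle, whatever the lens; pixels are square), "cx", "cy" (the principal point, pixels), "dist" ([k1, k2, p1, p2, k3] as OpenCV has them; the pictures are not rectified), "cam_to_world" (4x4, takes a point from camera to world coordinates). Camera axes: x right, y down, z forward; pixel columns grow to the right and rows downward; lengths in m; the calibration is good to about 2 mm. A picture is of the moment at which its call begins. There is no depth.
- robot.close_job(): hands the job in, once; it reports no verdict.
Trained networks look in a picture, given as the dict that the camera call returned (one of the last four; its "shot" number tells which), for a name from the list of things; names that differ only in an ending like _2 or _b are one class to them, and where a whole thing is asked for, a point or a joint stands for the part that bears it (a point fixed in the world has none). Each returns a list of dicts, best first, with "score" (0 to 1); they miss things now and then, are a little off and sometimes report something else, mostly with a low value. They report only what shows in the picture. A call takes as long as a camera call.
- robot.recognise(picture, label): "rect" ([centre column, centre row, width, height] in pixels, round what is visible of it).
- robot.masks_of(picture, label): "region" (400x640 bool, what is visible of it) and "rect" ([centre column, centre row, width, height] in pixels, round what is visible of it).
The state is a dict: "time_s": time; "joint_pos": joint angles; "joint_velocities": joint speeds; "joint_efforts": joint torques, N m; "tcp_pos": TCP position; "tool_rot": TCP orientation; "contact_force": force on the tool from outside, world axes, zero at the start; "torque": the same for the moment, N m; "grip_width": opening from 0.0 (shut) to 1.0 (fully open).
Only numpy, scipy, OpenCV 4.12 (cv2) and the standard library are available. Lean on these libraries where they do the work, as an engineer would, in place of code of your own. Each camera call takes 0.05 s, during which the arm holds its last target.

## Working session

There is one attempt and no reset: what is moved stays moved. The work goes in short steps, Python scripts to look and compute and a tool call to move; the robot and the scene stay as the last step left them, time stands still between calls to the robot, and variables do not carry over. Pictures are saved under pics/ and viewed, and the job is handed in when it is done.

Besides the shell and the picture viewer there is one more tool, called after ">>>" by a JSON object that holds its "name" and its "arguments", one argument or row to a line. play_rows: Moves the arm, as the interface text tells. Its arguments: {"type":"object","properties":{"plan":{"type":"array","items":{"type":"object","properties":{"xyz":{"type":"array","items":{"type":"number"}},"twist":{"type":"array","items":{"type":"number"}},"grip":{"type":"number"}}}},"squeeze":{"type":"number"}},"required":["plan"]}

```bash
mkdir -p pics; ls
python3 - <<'E'
from bench import robot
import cv2,numpy as np
o=robot.get_obs()
for k,v in o.items(): print(k,np.round(v,3).tolist())
for n in ["top","side"]:
    p=robot.camera(n)
    print(n,p["fov_y"],p["cx"],p["cy"],p["dist"],np.round(p["cam_to_world"],4).tolist(),p["shot"])
    cv2.imwrite(f"pics/{n}0.png",p["pixels"][:,:,::-1])
    for l in ["charger","lug","pin","pin_axis","notch","tray","toggle_tip","battery","dish","gauge","weight","scraper","spanner","oil"]:
        try: print(l,[(np.round(d["rect"]).tolist(),round(d["score"],2)) for d in robot.recognise(p,l)[:2]])
        except Exception as e: print(l,e)
E
```

```text
pics
time_s 0.0
joint_pos [-1.226, 0.221, 1.528, 0.0, 1.395, -0.126]
joint_velocities [0.001, -0.001, -0.002, 0.0, 0.001, -0.0]
joint_efforts [-0.001, -49.462, -38.738, 0.07, 0.057, -0.0]
tcp_pos [0.283, -0.556, 0.221]
tool_rot [[-0.891, -0.001, 0.454], [-0.454, 0.002, -0.891], [-0.0, -1.0, -0.002]]
contact_force [0.555, 0.918, -0.478]
torque [0.001, -0.007, -0.019]
grip_width 1.001
top 57.90953289385975 321.1486542957288 204.1770904602408 [-0.07750312  0.          0.          0.          0.        ] [[0.0067, -0.9891, 0.1472, 0.3792], [-0.9995, -0.002, 0.0317, -0.0216], [-0.0311, -0.1473, -0.9886, 1.044], [0.0, 0.0, 0.0, 1.0]] 1
charger [([353.0, 176.0, 117.0, 98.0], 0.88)]
lug [([378.0, 183.0, 20.0, 47.0], 0.85), ([175.0, 204.0, 66.0, 23.0], 0.17)]
pin []
pin_axis [([378.0, 182.0, 19.0, 52.0], 0.82), ([370.0, 231.0, 40.0, 17.0], 0.3)]
notch [([363.0, 177.0, 62.0, 40.0], 0.75)]
tray [([364.0, 176.0, 61.0, 35.0], 0.75), ([292.0, 155.0, 13.0, 16.0], 0.62)]
toggle_tip []
battery [([362.0, 152.0, 50.0, 32.0], 0.83)]
dish [([483.0, 219.0, 42.0, 44.0], 0.63), ([355.0, 176.0, 115.0, 95.0],
[... 469 characters left out ...]
0.0, 1.0]] 2
charger [([296.0, 198.0, 105.0, 88.0], 0.89)]
lug [([316.0, 171.0, 36.0, 33.0], 0.67), ([407.0, 180.0, 31.0, 20.0], 0.26)]
pin []
pin_axis [([321.0, 172.0, 24.0, 25.0], 0.73)]
notch [([409.0, 180.0, 33.0, 22.0], 0.64), ([291.0, 194.0, 55.0, 23.0], 0.52)]
tray []
toggle_tip [([297.0, 199.0, 109.0, 88.0], 0.63)]
battery [([280.0, 178.0, 38.0, 38.0], 0.68)]
dish [([376.0, 139.0, 36.0, 21.0], 0.64)]
gauge [([352.0, 203.0, 26.0, 27.0], 0.6)]
weight [([251.0, 229.0, 13.0, 17.0], 0.54), ([229.0, 356.0, 68.0, 72.0], 0.33)]
scraper [([227.0, 356.0, 70.0, 71.0], 0.72)]
spanner [([408.0, 180.0, 34.0, 20.0], 0.73), ([253.0, 227.0, 12.0, 15.0], 0.24)]
oil [([314.0, 122.0, 15.0, 32.0], 0.77)]
```

Run:
```python
import cv2
t=cv2.imread("pics/top0.png");s=cv2.imread("pics/side0.png")
cv2.imwrite("pics/t1.png",cv2.resize(t[110:260,260:460],None,fx=4,fy=4,interpolation=cv2.INTER_CUBIC))
cv2.imwrite("pics/s1.png",cv2.resize(s[130:280,220:420],None,fx=4,fy=4,interpolation=cv2.INTER_CUBIC))
```

```text
(no output)
```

View pics/top0.png

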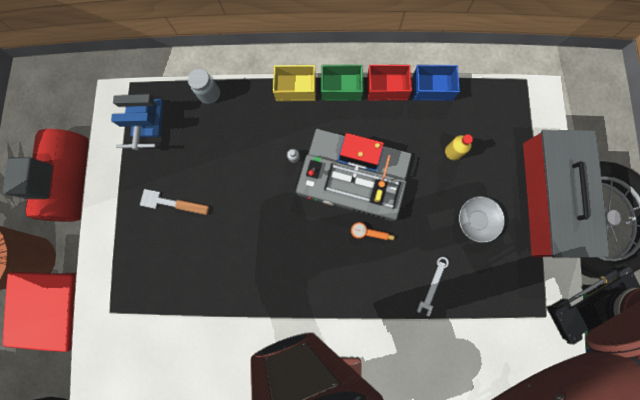

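View pics/t1.png

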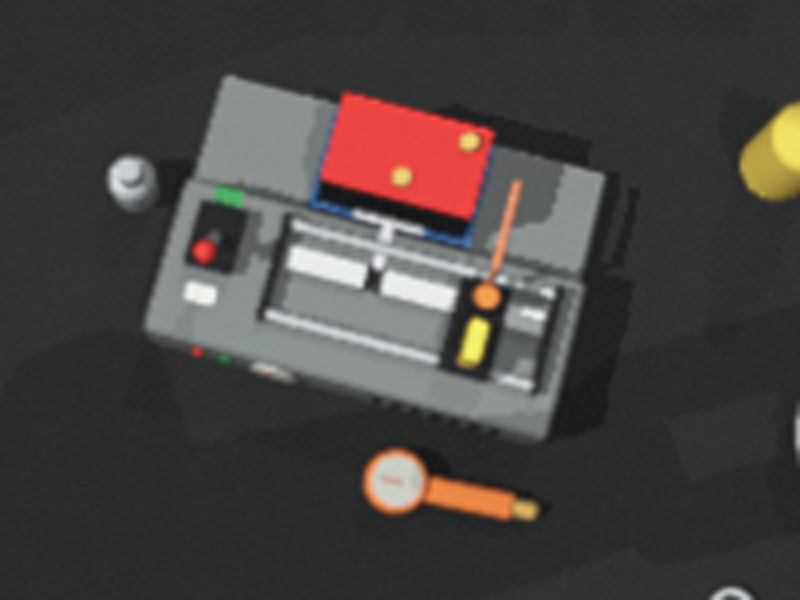

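View pics/s1.png

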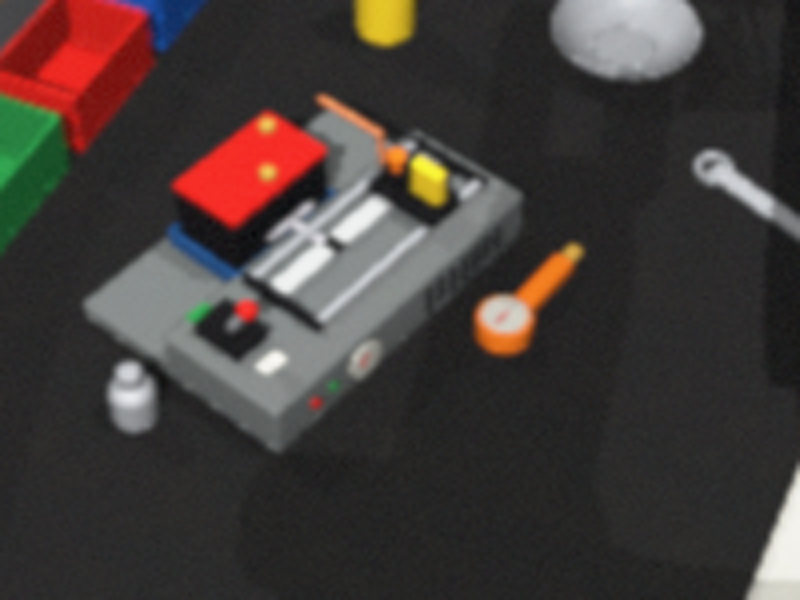

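The pictures show the charger yawed by about -15°. In the top image the yellow lug is at (378.5,195.5), the red toggle tip at (311,172.5), and the notch in the strip at about (356,168). I'll fit the pose from both views.

```bash
cat > h.py <<'E'
import numpy as np,cv2
from scipy.optimize import least_squares
def K(p):
    f=200/np.tan(np.radians(p["fov_y"])/2); return np.array([[f,0,p["cx"]],[0,f,p["cy"]],[0,0,1]])
def proj(p,X):
    T=np.linalg.inv(p["cam_to_world"]); return cv2.projectPoints(np.atleast_2d(X).astype(float),cv2.Rodrigues(T[:3,:3])[0],T[:3,3],K(p),np.array(p["dist"]))[0][:,0]
def ray(p,uv):
    q=cv2.undistortPoints(np.array([[uv]],float),K(p),np.array(p["dist"]))[0,0]
    d=p["cam_to_world"][:3,:3]@[q[0],q[1],1]; return np.array(p["cam_to_world"])[:3,3],d/np.linalg.norm(d)
def onz(p,uv,z):
    c,d=ray(p,uv); return c+d*(z-c[2])/d[2]
def tri(obs):
    A=0;b=0
    for p,uv in obs:
        c,d=ray(p,uv);M=np.eye(3)-np.outer(d,d);A=A+M;b=b+M@c
    return np.linalg.solve(A,b)
def W(pose,P):
    c,s=np.cos(pose[2]),np.sin(pose[2]);P=np.atleast_2d(P)
    return np.c_[pose[0]+c*P[:,0]-s*P[:,1],pose[1]+s*P[:,0]+c*P[:,1],P[:,2]]
def C(pose,X):
    c,s=np.cos(pose[2]),np.sin(pose[2]);d=np.array(X)[:2]-pose[:2]
    return np.array([c*d[0]+s*d[1],-s*d[0]+c*d[1],X[2]])
E
python3 - <<'E'
from h import *
from bench import robot
t=robot.camera("top");s=robot.camera("side")
import pickle;pickle.dump((t,s),open("ts.pkl","wb"))
P=dict(a=(.105,.145,.018),b=(.105,-.145,.018),c=(.02,.145,.05),d=(.02,-.145,.05),e=(-.095,.145,.05),f=(-.095,-.145,.05),tip=(-.0392,.112,.0931))
T=dict(a=(230,75),b=(605,175),c=(190,180),d=(582,283),e=(149,328),f=(547,435),tip=(204,250))
S=dict(a=(83,305),c=(167,347),e=(283,412),f=(522,195),d=(418,130),tip=(246,311))
ob=[(t,P[k],(260+v[0]/4,110+v[1]/4)) for k,v in T.items()]+[(s,P[k],(220+v[0]/4,130+v[1]/4)) for k,v in S.items()]
r=least_squares(lambda x:np.concatenate([proj(p,W(x,a))[0]-u for p,a,u in ob]),[.5,-.05,-.25],loss='soft_l1')
print(r.x,np.round(r.fun.reshape(-1,2),1).tolist())
tc=lambda u:(260+u[0]/4,110+u[1]/4); sc=lambda u:(220+u[0]/4,130+u[1]/4)
for n,u,v in [("lugtop",(477,325),(430,160)),("lugc",(474,342),(428,182)),("pinhead",(487,296),(397,157)),("tip",(204,250),(246,311)),("notch",(378,262),(327,240))]:
    X=tri([(t,tc(u)),(s,sc(v))]);print(n,X,C(r.x,X))
E
```

```text
[ 0.61383452 -0.08595679 -0.26430062] [[-1.0, 1.8], [0.6, 1.5], [0.5, -0.8], [1.9, -0.4], [-0.5, 0.5], [1.0, 1.0], [1.7, 0.7], [0.1, 1.2], [-2.2, -2.2], [-2.5, 1.7], [-0.3, 0.1], [-2.2, -0.1], [-0.5, 0.8]]
lugtop [ 0.54551741 -0.14421903  0.11680551] [-0.05072473 -0.07408588  0.11680551]
lugc [ 0.54237772 -0.14422532  0.09309371] [-0.05375375 -0.07491215  0.09309371]
pinhead [ 0.57227834 -0.15251043  0.09978824] [-0.02272707 -0.07509849  0.09978824]
tip [0.60327775 0.03588208 0.10205851] [-0.04201868  0.11485027  0.10205851]
notch [ 0.60163522 -0.08329464  0.06133653] [-0.01247113 -0.00061716  0.06133653]
```

>>> {"name": "play_rows", "arguments": {
  "plan": [
    {"xyz":[0,0,0],"twist":[0,1,0],"grip":0},
    {"xyz":[0,-0.1,0],"twist":[0,1,0],"grip":0},
    {"xyz":[0,-0.1,0],"twist":[0,1,0],"grip":0},
    {"xyz":[0,-0.1,0],"twist":[0,1,0],"grip":0},
    {"xyz":[0,-0.1,0],"twist":[0,1,0],"grip":0},
    {"xyz":[0,-0.1,0],"twist":[0,1,0],"grip":0},
    {"xyz":[0,-0.1,0],"twist":[0,1,0],"grip":0},
    {"xyz":[0,0,0],"twist":[0,1,0],"grip":0},
    {"xyz":[0,0,0],"twist":[0,0.43,0],"grip":0},
    {"xyz":[0,0,0],"twist":[0,0,0],"grip":0}
  ]
}}

```text
time_s: 2.85
tcp_pos: [0.2835, -0.557, 0.2825]
tool_rot: [[-0.965, -0.0, -0.261], [0.261, -0.0, -0.965], [-0.0, -1.0, 0.0]]
contact_force: [-0.2, -0.2, 0.2]
grip_width: 0.023
```

```bash
cat >> h.py <<'E'
POSE=np.array([ 0.61383452,-0.08595679,-0.26430062])
def move(o,target):  # target in world -> tool units
    return np.round(np.array(o["tool_rot"]).T@(np.array(target)-o["tcp_pos"])/0.1,3)
E
python3 - <<'E'
from h import *
from bench import robot
o=robot.get_obs()
print(o["tcp_pos"],np.round(o["tool_rot"],3).tolist(),o["time_s"],o["joint_pos"])
print("charger frame",C(POSE,o["tcp_pos"]))
print(move(o,W(POSE,(-.06,-.06,.29))[0]))
p=robot.camera("wrist");print(np.round(p["cam_to_world"],3).tolist(),p["fov_y"])
cv2.imwrite("pics/w0.png",p["pixels"][:,:,::-1])
E
```

```text
[ 0.28346772 -0.55698838  0.28253982] [[-0.965, -0.0, -0.261], [0.261, -0.0, -0.965], [-0.0, -1.0, 0.0]] 2.85 [-1.22612833e+00  1.88798074e-01  1.45127025e+00 -3.67092897e-06
  1.50151867e+00  6.09193678e-01]
charger frame [-0.19584538 -0.54097834  0.28253982]
[-1.357 -0.075 -4.81 ]
[[-0.261, -0.933, -0.247, 0.35], [-0.965, 0.252, 0.067, -0.575], [-0.0, 0.256, -0.967, 0.445], [0.0, 0.0, 0.0, 1.0]] 64.72839809108201
```

View pics/w0.png

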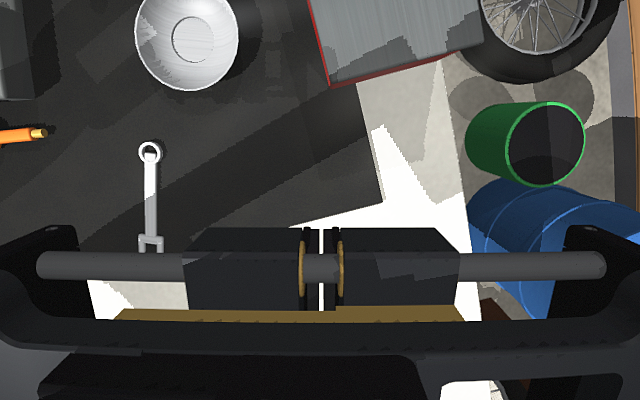

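>>> {"name": "play_rows", "arguments": {
  "plan": [
    {"xyz":[-0.08,0.03,-0.2],"twist":[0,0,0],"grip":0},
    {"xyz":[-0.08,0.07,-0.43],"twist":[0,0,0],"grip":0},
    {"xyz":[-0.08,0.07,-0.43],"twist":[0,0,0],"grip":0},
    {"xyz":[-0.08,0.07,-0.43],"twist":[0,0,0],"grip":0},
    {"xyz":[-0.08,0.07,-0.43],"twist":[0,0,0],"grip":0},
    {"xyz":[-0.08,0.07,-0.43],"twist":[0,0,0],"grip":0},
    {"xyz":[-0.08,0.07,-0.43],"twist":[0,0,0],"grip":0},
    {"xyz":[-0.08,0.07,-0.43],"twist":[0,0,0],"grip":0},
    {"xyz":[-0.08,0.07,-0.43],"twist":[0,0,0],"grip":0},
    {"xyz":[-0.08,0.07,-0.43],"twist":[0,0,0],"grip":0},
    {"xyz":[-0.08,0.07,-0.43],"twist":[0,0,0],"grip":0},
    {"xyz":[-0.08,0.07,-0.43],"twist":[0,0,0],"grip":0},
    {"xyz":[0,0,-0.2],"twist":[0,0,0],"grip":0},
    {"xyz":[0,0,0],"twist":[0,0,0],"grip":0}
  ]
}}

```text
time_s: 4.65
tcp_pos: [0.5103, -0.0845, 0.2022]
tool_rot: [[-0.966, -0.0, -0.258], [0.258, 0.001, -0.966], [0.001, -1.0, -0.001]]
contact_force: [-0.4, -0.2, 0.9]
grip_width: 0.006
```

Run:
```python
from h import *
from bench import robot
import pickle
o=robot.get_obs()
print("charger frame",C(POSE,o["tcp_pos"]))
p=robot.camera("wrist");pickle.dump(p,open("w1.pkl","wb"))
im=p["pixels"][:,:,::-1]
cv2.imwrite("pics/w1.png",im)
print(C(POSE,np.array(p["cam_to_world"])[:3,3]))
for n,P in [("a",(.105,.145,.018)),("c",(.02,.145,.05)),("d",(.02,-.145,.05)),("e",(-.095,.145,.05)),("tip",(-.0392,.112,.0931)),("lug",(-.053,-.075,.09))]: print(n,proj(p,W(POSE,P)))
```

```text
charger frame [-0.10036217 -0.02563725  0.20223733]
[-0.03098967 -0.02515448  0.36495404]
a [[152.01743767 -21.69988691]]
c [[142.84930036  61.52701157]]
d [[448.12028578  61.29822622]]
e [[156.20093971 179.62079876]]
tip [[160.67643097 125.72125923]]
lug [[378.60363569 141.74644781]]
```

View pics/w1.png

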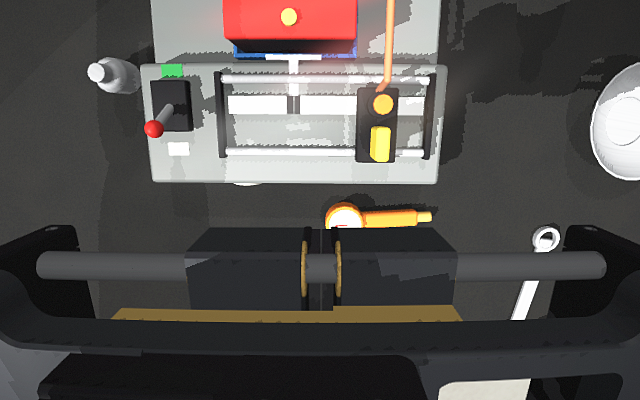

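Run:
```python
import cv2
w=cv2.imread("pics/w1.png")
cv2.imwrite("pics/w1c.png",cv2.resize(w[40:200,130:290],None,fx=4.5,fy=3.7,interpolation=cv2.INTER_CUBIC))
cv2.imwrite("pics/w1d.png",cv2.resize(w[40:190,280:460],None,fx=4,fy=4,interpolation=cv2.INTER_CUBIC))
```

```text
(no output)
```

View pics/w1c.png

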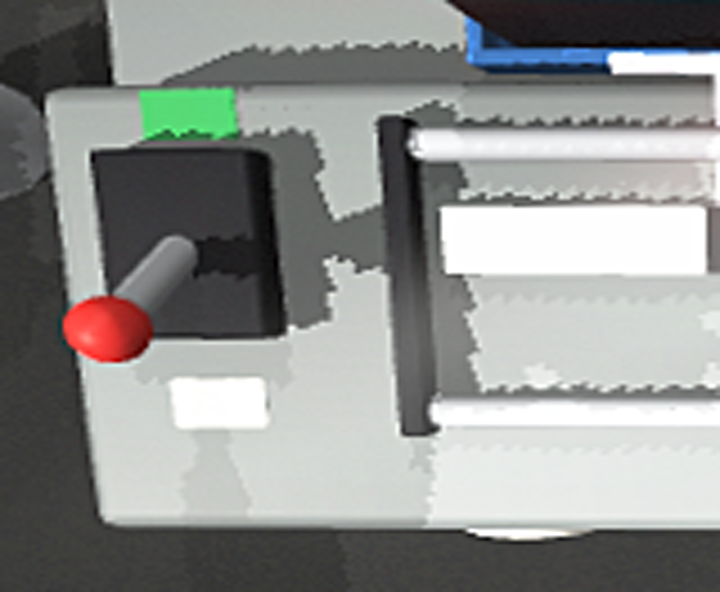

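View pics/w1d.png

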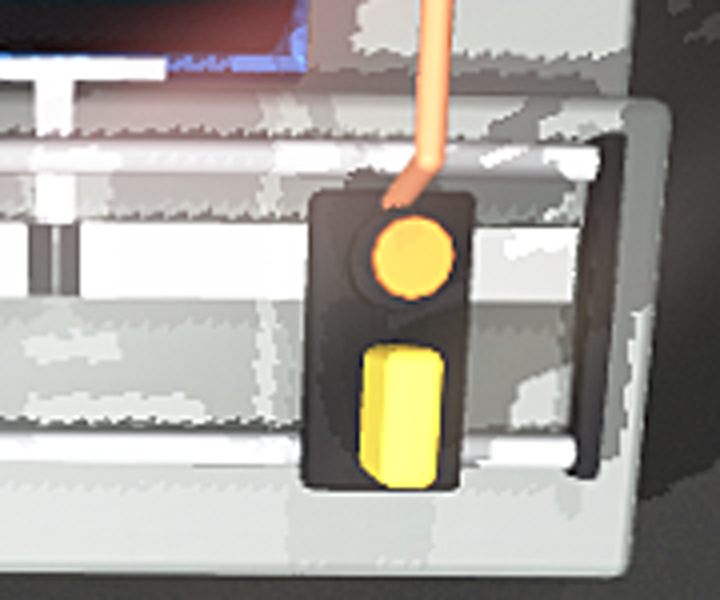

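Run:
```python
from h import *
import pickle
t,s=pickle.load(open("ts.pkl","rb"));w=pickle.load(open("w1.pkl","rb"))
P=dict(a=(.105,.145,.018),b=(.105,-.145,.018),c=(.02,.145,.05),d=(.02,-.145,.05),e=(-.095,.145,.05),f=(-.095,-.145,.05),tip=(-.0392,.112,.0931))
T=dict(a=(230,75),b=(605,175),c=(190,180),d=(582,283),e=(149,328),f=(547,435),tip=(204,250))
S=dict(a=(83,305),c=(167,347),e=(283,412),f=(522,195),d=(418,130),tip=(246,311))
Wd=dict(c=(140.8,63.8),d=(446.5,65),e=(152.8,182),f=(437,184),tip=(154,129))
ob=[(t,P[k],(260+v[0]/4,110+v[1]/4),1,k) for k,v in T.items()]+[(s,P[k],(220+v[0]/4,130+v[1]/4),1,k) for k,v in S.items()]+[(w,P[k],v,1,k) for k,v in Wd.items()]
def res(x,ob): return np.concatenate([(proj(p,W(x,a))[0]-u)*g for p,a,u,g,k in ob])
for nm,o2 in [("all",ob),("wrist",ob[-5:]),("ts",ob[:-5])]:
    r=least_squares(res,[.61,-.086,-.26],args=(o2,),loss='soft_l1')
    print(nm,r.x,[(o[4],*np.round(q,1)) for o,q in zip(o2,res(r.x,o2).reshape(-1,2))])
    if nm=="all":pose=r.x
tc=lambda u:(260+u[0]/4,110+u[1]/4); sc=lambda u:(220+u[0]/4,130+u[1]/4)
for n,u,v,q in [("lugtop",(477,323),(430,163),(383.6,144.4)),("pinhead",(487,296),(397,157),(383,104)),("tip",(204,250),(246,311),(154,129)),("notch",(378,266),(327,240),(293.5,104.5))]:
    X=tri([(t,tc(u)),(s,sc(v)),(w,q)]);print(n,X,C(pose,X))
for z in (.05,.06,.07,.08,.09,.1,.11):
    print(z,*[np.round(C(pose,onz(w,q,z))*1e3,1)[:2] for q in [(376.5,144),(383.6,144.4),(383,104),(293.5,104.5),(154,129),(355.5,162),(395,162.5),(357.5,88),(398.7,88)]])
```

```text
all [ 0.61182408 -0.08350872 -0.2678728 ] [('a', np.float64(-1.7), np.float64(2.3)), ('b', np.float64(-0.1), np.float64(2.3)), ('c', np.float64(-0.3), np.float64(-0.3)), ('d', np.float64(1.1), np.float64(0.4)), ('e', np.float64(-1.4), np.float64(1.0)), ('f', np.float64(-0.1), np.float64(1.9)), ('tip', np.float64(0.7), np.float64(1.3)), ('a', np.float64(0.2), np.float64(1.8)), ('c', np.float64(-2.1), np.float64(-1.5)), ('e', np.float64(-2.4), np.float64(2.5)), ('f', np.float64(0.1), np.float64(1.0)), ('d', np.float64(-1.8), np.float64(0.6)), ('tip', np.float64(-0.4), np.float64(1.6)), ('c', np.float64(0.5), np.float64(0.0)), ('d', np.float64(-0.5), np.float64(-0.3)), ('e', np.float64(1.6), np.float64(-0.4)), ('f', np.float64(-1.8), np.float64(-0.5)), ('tip', np.float64(4.7), np.float64(-0.7))]
wrist [ 0.61170214 -0.0828303  -0.26854875] [('c', np.float64(-0.1), np.float64(0.3)), ('d', np.float64(-1.1), np.float64(0.1)), ('e', np.float64(1.0), np.float64(-0.2)), ('f', np.float64(-2.5), np.float64(-0.1)), ('tip', np.float64(4.0), np.float64(-0.4))]
ts [ 0.61383452 -0.08595679 -0.2643006
[... 1095 characters left out ...]
-61. ] [-72.4 -99.5] [ -3.6 -60.6] [ -3.  -98.7]
0.07 [-53.8 -78.8] [-54.1 -85.4] [-17.9 -83. ] [-19.1  -2.3] [-40.7 128.4] [-70.8 -59.8] [-70.9 -97.2] [ -4.4 -59.5] [ -3.8 -96.4]
0.08 [-53. -77.] [-53.2 -83.5] [-18.2 -81.1] [-19.4  -3.1] [-40.3 123.2] [-69.4 -58.7] [-69.5 -94.8] [ -5.2 -58.4] [ -4.6 -94. ]
0.09 [-52.1 -75.3] [-52.4 -81.5] [-18.6 -79.2] [-19.7  -3.9] [-39.9 117.9] [-67.9 -57.6] [-68.  -92.4] [ -6.  -57.3] [ -5.5 -91.7]
0.1 [-51.2 -73.5] [-51.5 -79.5] [-19.  -77.3] [-20.   -4.8] [-39.4 112.6] [-66.5 -56.5] [-66.6 -90. ] [ -6.8 -56.2] [ -6.3 -89.3]
0.11 [-50.4 -71.8] [-50.6 -77.5] [-19.3 -75.4] [-20.3  -5.6] [-39.  107.3] [-65.  -55.4] [-65.1 -87.7] [ -7.6 -55.1] [ -7.1 -87. ]
```

```bash
sed -i 's/^POSE=.*/POSE=np.array([0.61182,-0.08351,-0.2679])/' h.py
python3 - <<'E'
from h import *
from bench import robot
o=robot.get_obs();print(C(POSE,o["tcp_pos"]),move(o,W(POSE,(-.052,-.112,.096))[0]))
E
```

```text
[-0.09742537 -0.02900786  0.2024105 ] [-0.45   1.064  0.832]
```

>>> {"name": "play_rows", "arguments": {
  "plan": [
    {"xyz":[-0.11,0,0.2],"twist":[0,0,0],"grip":0},
    {"xyz":[-0.11,0,0.2],"twist":[0,0,0],"grip":0},
    {"xyz":[-0.11,0,0.2],"twist":[0,0,0],"grip":0},
    {"xyz":[-0.12,0,0.23],"twist":[0,0,0],"grip":0},
    {"xyz":[0,0.25,0],"twist":[0,0,0],"grip":0},
    {"xyz":[0,0.3,0],"twist":[0,0,0],"grip":0},
    {"xyz":[0,0.25,0],"twist":[0,0,0],"grip":0},
    {"xyz":[0,0.15,0],"twist":[0,0,0],"grip":0},
    {"xyz":[0,0.11,0],"twist":[0,0,0],"grip":0},
    {"xyz":[0,0,0],"twist":[0,0,0],"grip":0}
  ]
}}

```text
time_s: 5.95
tcp_pos: [0.5319, -0.1791, 0.096]
tool_rot: [[-0.965, -0.001, -0.262], [0.262, 0.0, -0.965], [0.001, -1.0, -0.0]]
contact_force: [-0.3, 0.0, -0.0]
grip_width: 0.003
```

```bash
cat > look.py <<'E'
import sys
from h import *
from bench import robot
o=robot.get_obs();c,s=np.cos(POSE[2]),np.sin(POSE[2]);f=o["contact_force"]
print("t",o["time_s"],"C mm",np.round(C(POSE,o["tcp_pos"])*1e3,1),"F charger",np.round([c*f[0]+s*f[1],-s*f[0]+c*f[1],f[2]],1))
if len(sys.argv)>1:
    n=sys.argv[1]
    for cam,sl in [("wrist",(slice(20,220),slice(120,480))),("side",(slice(130,250),slice(220,380)))]:
        p=robot.camera(cam); im=p["pixels"][sl][:,:,::-1]
        k=2.2 if cam=="wrist" else 5
        cv2.imwrite(f"pics/{n}_{cam}.png",cv2.resize(im,None,fx=k,fy=k,interpolation=cv2.INTER_CUBIC))
E
python3 look.py b1
```

```text
t 5.95 C mm [ -51.8 -113.3   96. ] F charger [-0.3 -0.1 -0. ]
```

View pics/b1_wrist.png

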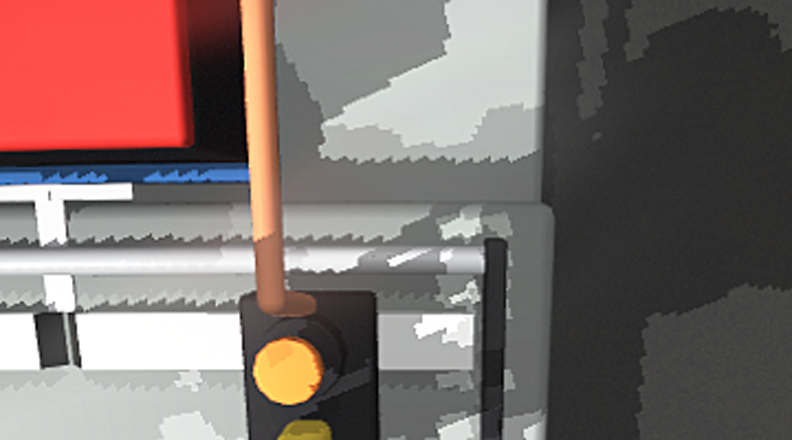

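View pics/b1_side.png

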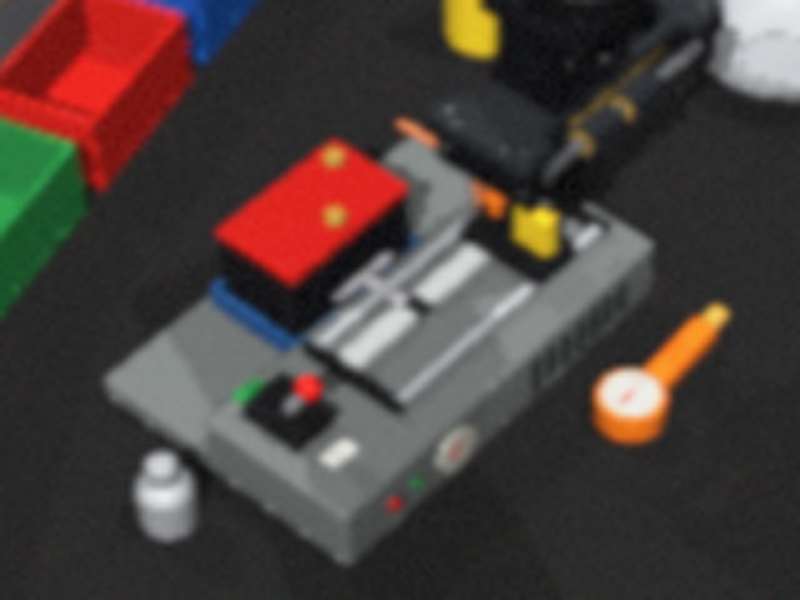

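>>> {"name": "play_rows", "arguments": {
  "plan": [
    {"xyz":[0,0,-0.06],"twist":[0,0,0],"grip":0},
    {"xyz":[0,0,-0.06],"twist":[0,0,0],"grip":0},
    {"xyz":[0,0,-0.06],"twist":[0,0,0],"grip":0},
    {"xyz":[0,0,-0.06],"twist":[0,0,0],"grip":0},
    {"xyz":[0,0,-0.06],"twist":[0,0,0],"grip":0},
    {"xyz":[0,0,-0.06],"twist":[0,0,0],"grip":0}
  ]
}}

```text
time_s: 6.8
tcp_pos: [0.5417, -0.1442, 0.0968]
tool_rot: [[-0.965, 0.0, -0.262], [0.262, -0.001, -0.965], [-0.0, -1.0, 0.001]]
contact_force: [-2.1, -2.6, 1.7]
grip_width: 0.001
```

```bash
python3 look.py b2
```

```text
t 6.8 C mm [-51.5 -77.1  96.8] F charger [-1.3 -3.1  1.7]
```

View pics/b2_side.png

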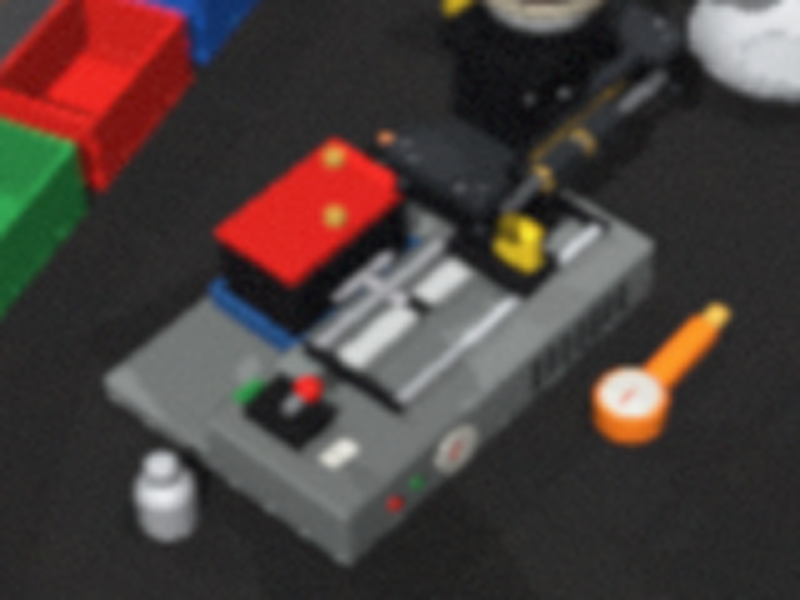

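View pics/b2_wrist.png

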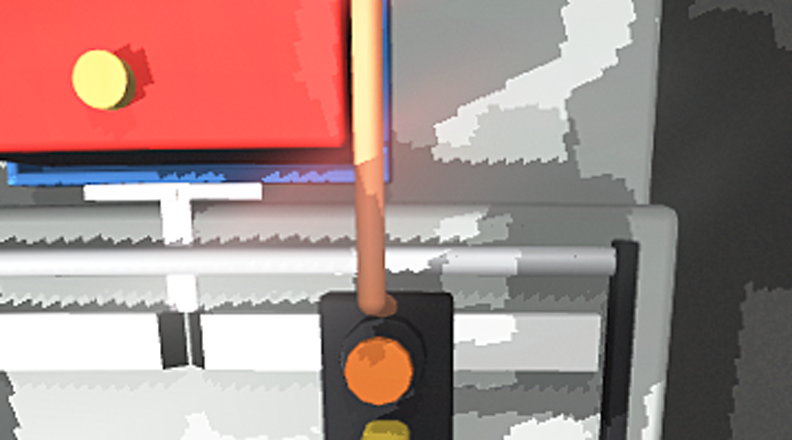

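```bash
cat > dist.py <<'E'
import sys
from h import *
from bench import robot
p=robot.camera("wrist")
pin,plate,notch=[float(a)/2.2+120 for a in sys.argv[1:4]]
for n,u,v,zs in [("pin",pin,20+370/2.2,(.09,.1)),("plate",plate,20+300/2.2,(.073,.078,.083)),("notch",notch,20+340/2.2,(.05,.06,.07))]:
    print(n,[(z,round(C(POSE,onz(p,(u,v),z))[1]*1e3,1)) for z in zs])
E
python3 dist.py 378 386.5 182
```

```text
pin [(0.09, np.float64(-59.9)), (0.1, np.float64(-60.8))]
plate [(0.073, np.float64(-60.9)), (0.078, np.float64(-61.3)), (0.083, np.float64(-61.7))]
notch [(0.05, np.float64(4.4)), (0.06, np.float64(0.5)), (0.07, np.float64(-3.3))]
```

>>> {"name": "play_rows", "arguments": {
  "plan": [
    {"xyz":[0,0,-0.05],"twist":[0,0,0],"grip":0},
    {"xyz":[0,0,-0.05],"twist":[0,0,0],"grip":0},
    {"xyz":[0,0,-0.05],"twist":[0,0,0],"grip":0},
    {"xyz":[0,0,-0.05],"twist":[0,0,0],"grip":0},
    {"xyz":[0,0,-0.05],"twist":[0,0,0],"grip":0},
    {"xyz":[0,0,-0.05],"twist":[0,0,0],"grip":0},
    {"xyz":[0,0,-0.05],"twist":[0,0,0],"grip":0},
    {"xyz":[0,0,-0.05],"twist":[0,0,0],"grip":0},
    {"xyz":[0,0,-0.02],"twist":[0,0,0],"grip":0}
  ]
}}

```text
time_s: 8.07
tcp_pos: [0.5527, -0.1031, 0.0965]
tool_rot: [[-0.965, 0.0, -0.261], [0.261, 0.0, -0.965], [-0.0, -1.0, -0.0]]
contact_force: [1.8, -2.7, -0.2]
grip_width: 0.009
```

```bash
python3 look.py b3
```

```text
t 8.075 C mm [-51.8 -34.5  96.5] F charger [ 2.4 -2.1 -0.2]
```

View pics/b3_wrist.png

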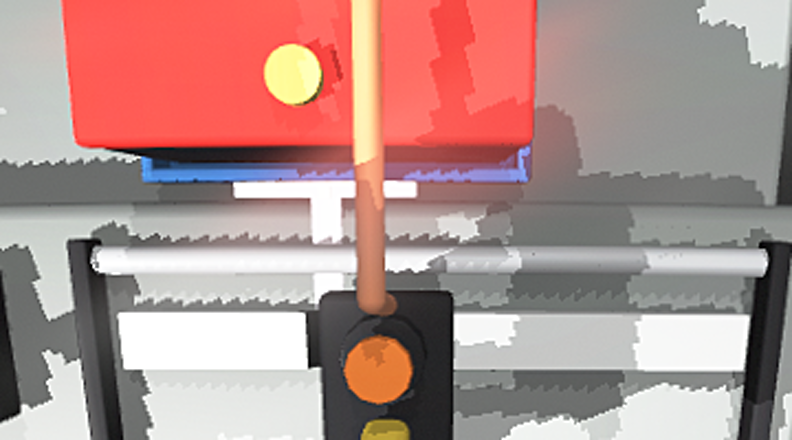

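```bash
python3 dist.py 378 386.5 329
```

```text
pin [(0.09, np.float64(-18.0)), (0.1, np.float64(-19.0))]
plate [(0.073, np.float64(-19.1)), (0.078, np.float64(-19.5)), (0.083, np.float64(-19.9))]
notch [(0.05, np.float64(0.6)), (0.06, np.float64(-1.0)), (0.07, np.float64(-2.7))]
```

>>> {"name": "play_rows", "arguments": {
  "plan": [
    {"xyz":[0,0,-0.02],"twist":[0,0,0],"grip":0},
    {"xyz":[0,0,-0.02],"twist":[0,0,0],"grip":0},
    {"xyz":[0,0,0],"twist":[0,0,0],"grip":0}
  ]
}}

```text
time_s: 8.6
tcp_pos: [0.5534, -0.0995, 0.0965]
tool_rot: [[-0.965, -0.001, -0.262], [0.262, 0.0, -0.965], [0.001, -1.0, -0.0]]
contact_force: [-0.8, -1.5, 0.4]
grip_width: 0.006
```

```bash
python3 look.py
```

```text
t 8.6 C mm [-52.1 -30.9  96.5] F charger [-0.4 -1.7  0.4]
```

>>> {"name": "play_rows", "arguments": {
  "plan": [
    {"xyz":[0,0,-0.02],"twist":[0,0,0],"grip":0},
    {"xyz":[0,0,-0.02],"twist":[0,0,0],"grip":0},
    {"xyz":[0,0,0],"twist":[0,0,0],"grip":0}
  ]
}}

```text
time_s: 8.98
tcp_pos: [0.5546, -0.0956, 0.0964]
tool_rot: [[-0.965, -0.0, -0.262], [0.262, 0.0, -0.965], [0.0, -1.0, -0.0]]
contact_force: [-2.5, -0.7, 0.3]
grip_width: 0.006
```

>>> {"name": "play_rows", "arguments": {
  "plan": [
    {"xyz":[0,0,-0.02],"twist":[0,0,0],"grip":0},
    {"xyz":[0,0,0],"twist":[0,0,0],"grip":0}
  ]
}}

```text
time_s: 9.22
tcp_pos: [0.5552, -0.0937, 0.0964]
tool_rot: [[-0.965, -0.0, -0.262], [0.262, 0.0, -0.965], [0.0, -1.0, -0.0]]
contact_force: [-1.7, -1.4, 0.6]
grip_width: 0.004
```

```bash
python3 look.py b4
```

```text
t 9.225 C mm [-51.9 -24.8  96.4] F charger [-1.3 -1.8  0.6]
```

View pics/b4_wrist.png

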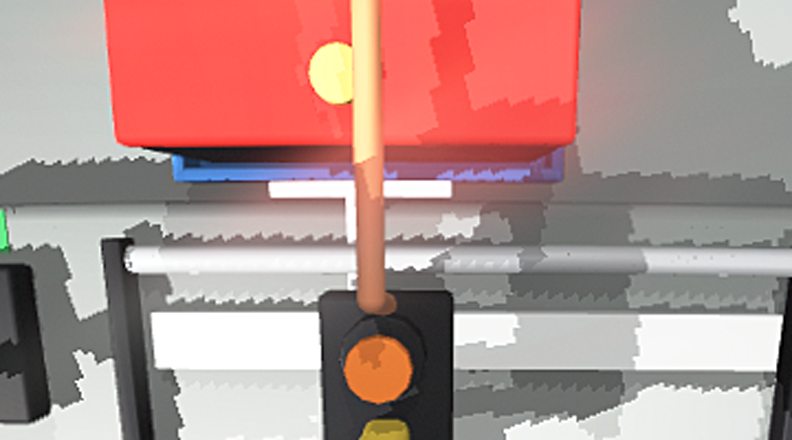

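>>> {"name": "play_rows", "arguments": {
  "plan": [
    {"xyz":[0,0,-0.015],"twist":[0,0,0],"grip":0},
    {"xyz":[0,0,0],"twist":[0,0,0],"grip":0}
  ]
}}

```text
time_s: 9.57
tcp_pos: [0.5558, -0.0923, 0.0966]
tool_rot: [[-0.965, 0.001, -0.262], [0.262, 0.0, -0.965], [-0.0, -1.0, -0.001]]
contact_force: [0.1, -0.3, 0.3]
grip_width: 0.002
```

>>> {"name": "play_rows", "arguments": {
  "plan": [
    {"xyz":[0,0,-0.015],"twist":[0,0,0],"grip":0},
    {"xyz":[0,0,0],"twist":[0,0,0],"grip":0}
  ]
}}

```text
time_s: 9.82
tcp_pos: [0.5563, -0.0908, 0.0967]
tool_rot: [[-0.965, 0.001, -0.262], [0.262, 0.0, -0.965], [-0.001, -1.0, -0.0]]
contact_force: [-0.0, 0.6, 0.5]
grip_width: 0.009
```

```bash
python3 look.py b5
```

```text
t 9.825 C mm [-51.6 -21.7  96.7] F charger [-0.2  0.6  0.5]
```

View pics/b5_wrist.png

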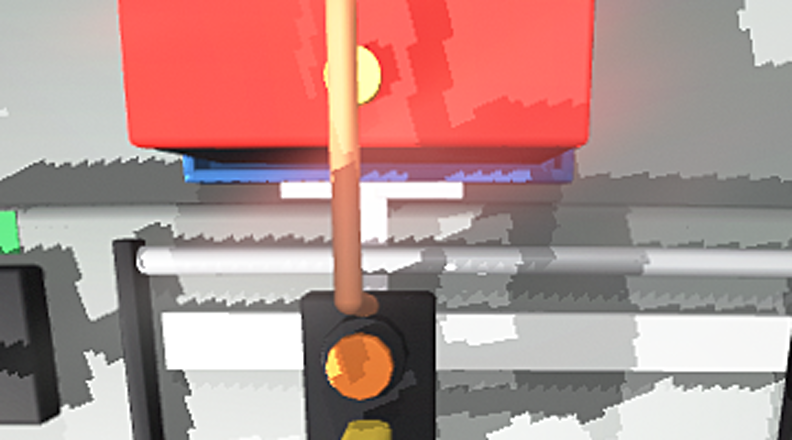

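The carriage jumped about 4 mm ahead of the finger, the pin head dropped, and the force fell to zero, so the pin is in the notch. I'll back off and go up to the toggle.

>>> {"name": "play_rows", "arguments": {
  "plan": [
    {"xyz":[0,0,0.05],"twist":[0,0,0],"grip":0},
    {"xyz":[0,-0.1,0.03],"twist":[0,0,0],"grip":0},
    {"xyz":[0,-0.2,0],"twist":[0,0,0],"grip":0},
    {"xyz":[0.05,-0.25,0],"twist":[0,0,0],"grip":0},
    {"xyz":[0.06,0,-0.1],"twist":[0,0,0],"grip":0},
    {"xyz":[0.07,0,-0.3],"twist":[0,0,0],"grip":0},
    {"xyz":[0.07,0,-0.3],"twist":[0,0,0],"grip":0},
    {"xyz":[0,0,-0.3],"twist":[0,0,0],"grip":0},
    {"xyz":[0,0,-0.3],"twist":[0,0,0],"grip":0},
    {"xyz":[0,0,-0.1],"twist":[0,0,0],"grip":0},
    {"xyz":[0,0,0],"twist":[0,0,0],"grip":0}
  ]
}}

```text
time_s: 11.3
tcp_pos: [0.5659, 0.0432, 0.1509]
tool_rot: [[-0.965, -0.001, -0.261], [0.261, -0.0, -0.965], [0.001, -1.0, 0.0]]
contact_force: [-0.2, -0.1, 0.1]
grip_width: 0.008
```

```bash
python3 look.py c1
python3 - <<'E'
from h import *
from bench import robot
o=robot.get_obs();print(move(o,W(POSE,(-.074,.112,.092))[0]))
E
```

```text
t 11.3 C mm [-77.8 110.1 150.9] F charger [-0.2 -0.2  0.1]
[-0.035  0.592 -0.029]
```

View pics/c1_wrist.png

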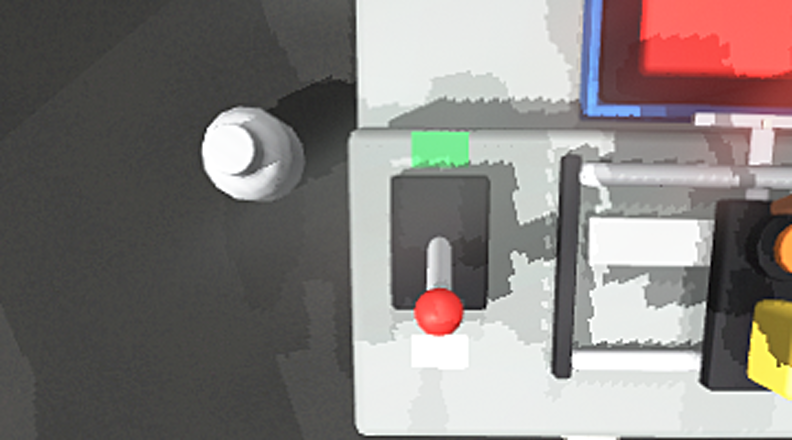

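View pics/c1_side.png

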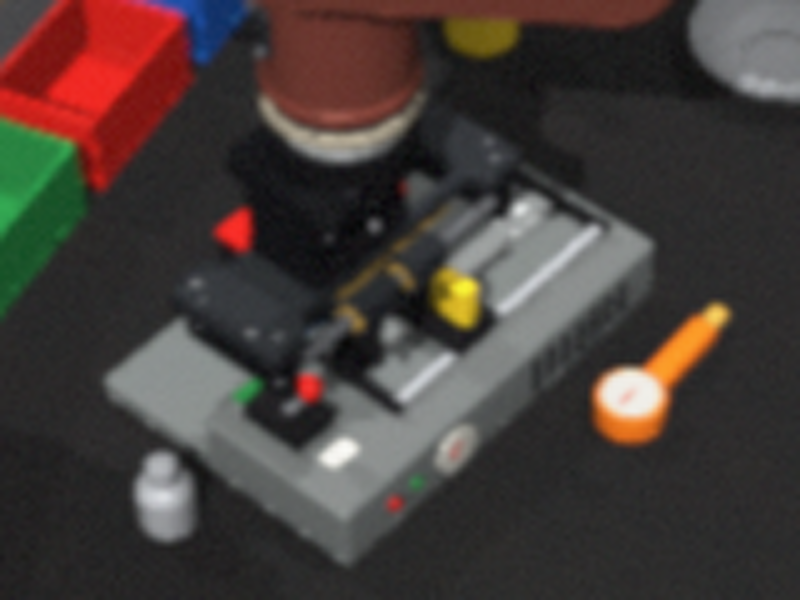

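Run:
```python
from h import *
from bench import robot
p=robot.camera("wrist")
for z in (.093,.1): print(C(POSE,onz(p,(120+438/2.2,20+312/2.2),z)))
```

```text
[-0.0399793   0.11071696  0.093     ]
[-0.03896842  0.11068574  0.1       ]
```

>>> {"name": "play_rows", "arguments": {
  "plan": [
    {"xyz":[0,0.15,-0.02],"twist":[0,0,0],"grip":0},
    {"xyz":[0,0.2,0],"twist":[0,0,0],"grip":0},
    {"xyz":[0,0.15,0],"twist":[0,0,0],"grip":0},
    {"xyz":[0,0.08,0],"twist":[0,0,0],"grip":0},
    {"xyz":[0,0,0],"twist":[0,0,0],"grip":0}
  ]
}}

```text
time_s: 12.08
tcp_pos: [0.5663, 0.0448, 0.0924]
tool_rot: [[-0.965, -0.002, -0.262], [0.262, 0.0, -0.965], [0.002, -1.0, 0.0]]
contact_force: [-0.5, 0.0, 0.8]
grip_width: 0.008
```

```bash
python3 look.py c2
```

```text
t 12.075 C mm [-77.9 111.7  92.4] F charger [-0.5 -0.1  0.8]
```

View pics/c2_side.png

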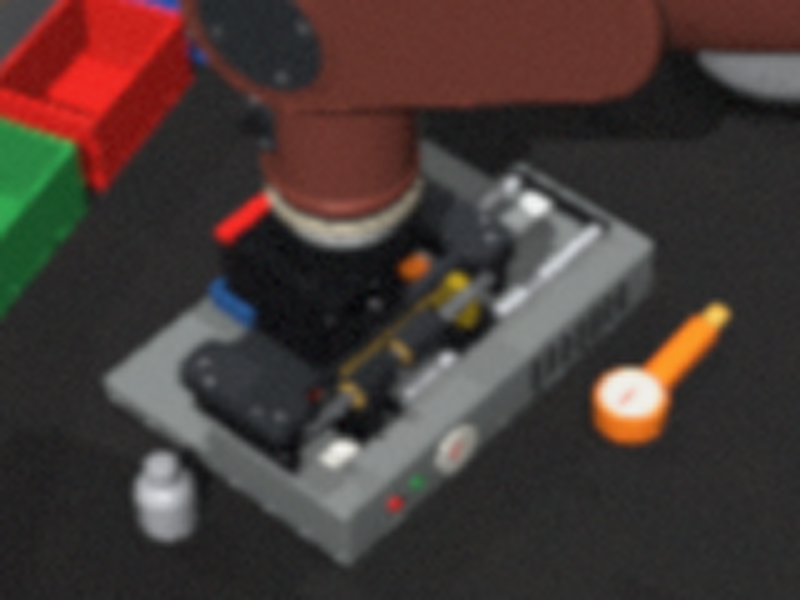

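>>> {"name": "play_rows", "arguments": {
  "plan": [
    {"xyz":[-0.06,0,0],"twist":[0,0,0],"grip":0},
    {"xyz":[-0.06,0,0],"twist":[0,0,0],"grip":0},
    {"xyz":[-0.06,0,0],"twist":[0,0,0],"grip":0},
    {"xyz":[-0.06,0,0],"twist":[0,0,0],"grip":0},
    {"xyz":[-0.06,0,0],"twist":[0,0,0],"grip":0},
    {"xyz":[-0.06,0,0],"twist":[0,0,0],"grip":0},
    {"xyz":[-0.06,0,0],"twist":[0,0,0],"grip":0},
    {"xyz":[-0.06,0,0],"twist":[0,0,0],"grip":0}
  ]
}}

```text
time_s: 13.18
tcp_pos: [0.6137, 0.0321, 0.0935]
tool_rot: [[-0.965, 0.0, -0.262], [0.262, -0.0, -0.965], [-0.0, -1.0, 0.0]]
contact_force: [-1.2, -0.1, 1.0]
grip_width: 0.003
```

```bash
python3 look.py c3
```

```text
t 13.175 C mm [-28.8 112.   93.5] F charger [-1.1 -0.4  1. ]
```

View pics/c3_wrist.png

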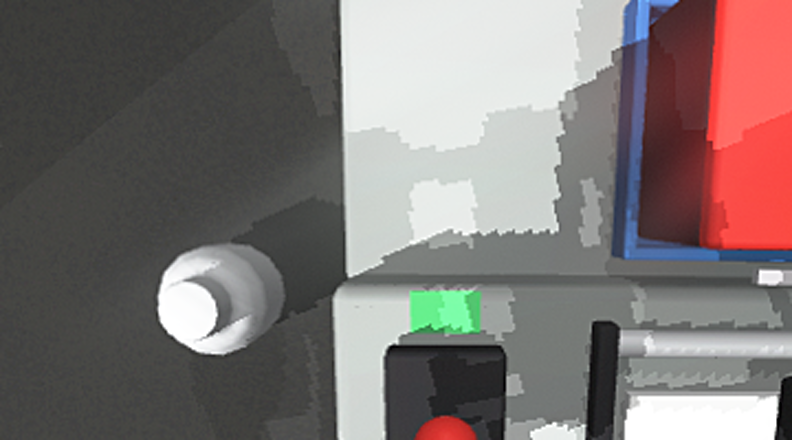

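Contact at about 1 N. I'll keep going until the end stop.

>>> {"name": "play_rows", "arguments": {
  "plan": [
    {"xyz":[-0.03,0,0],"twist":[0,0,0],"grip":0},
    {"xyz":[-0.03,0,0],"twist":[0,0,0],"grip":0},
    {"xyz":[-0.02,0,0],"twist":[0,0,0],"grip":0},
    {"xyz":[0,0,0],"twist":[0,0,0],"grip":0}
  ]
}}

```text
time_s: 13.78
tcp_pos: [0.6209, 0.0301, 0.0933]
tool_rot: [[-0.965, -0.0, -0.262], [0.262, 0.0, -0.965], [0.0, -1.0, 0.0]]
contact_force: [-2.1, 0.4, -0.5]
grip_width: 0.004
```

```bash
python3 look.py
```

```text
t 13.775 C mm [-21.4 112.   93.3] F charger [-2.2 -0.1 -0.5]
```

>>> {"name": "play_rows", "arguments": {
  "plan": [
    {"xyz":[-0.02,0,0],"twist":[0,0,0],"grip":0},
    {"xyz":[0,0,0],"twist":[0,0,0],"grip":0}
  ]
}}

```text
time_s: 14.02
tcp_pos: [0.623, 0.0296, 0.0936]
tool_rot: [[-0.965, 0.0, -0.262], [0.262, -0.0, -0.965], [-0.0, -1.0, -0.0]]
contact_force: [-1.4, 0.9, -0.4]
grip_width: 0.005
```

```bash
python3 look.py c4
```

```text
t 14.025 C mm [-19.1 112.   93.6] F charger [-1.6  0.5 -0.4]
```

View pics/c4_wrist.png

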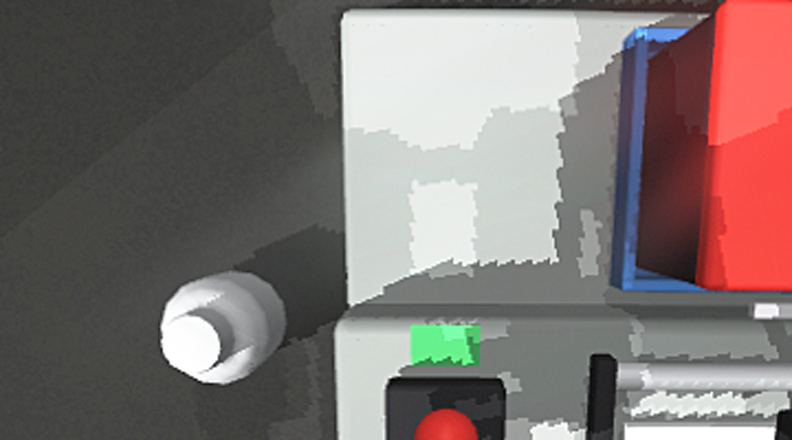

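>>> {"name": "play_rows", "arguments": {
  "plan": [
    {"xyz":[-0.02,0,0],"twist":[0,0,0],"grip":0},
    {"xyz":[0,0,0],"twist":[0,0,0],"grip":0}
  ]
}}

```text
time_s: 14.38
tcp_pos: [0.6245, 0.0292, 0.0934]
tool_rot: [[-0.965, -0.001, -0.262], [0.262, 0.0, -0.965], [0.001, -1.0, 0.0]]
contact_force: [-3.2, 1.0, 0.6]
grip_width: 0.005
```

>>> {"name": "play_rows", "arguments": {
  "plan": [
    {"xyz":[-0.02,0,0],"twist":[0,0,0],"grip":0},
    {"xyz":[0,0,0],"twist":[0,0,0],"grip":0}
  ]
}}

```text
time_s: 14.62
tcp_pos: [0.625, 0.029, 0.0931]
tool_rot: [[-0.965, -0.004, -0.262], [0.262, 0.001, -0.965], [0.004, -1.0, 0.0]]
contact_force: [-8.1, 2.1, 3.2]
grip_width: 0.003
```

```bash
python3 look.py c5
```

```text
t 14.625 C mm [-17.1 112.   93.1] F charger [-8.4 -0.2  3.2]
```

View pics/c5_wrist.png

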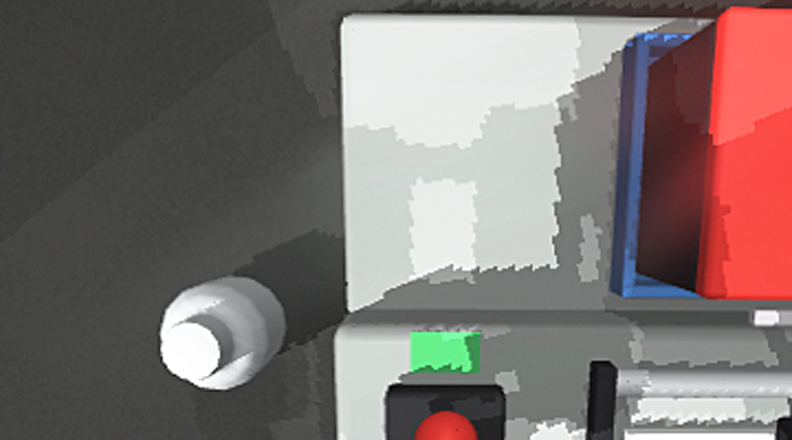

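The force rose to 8 N at about x = -17 mm, which is the expected end stop. I'll back off, go up and check.

>>> {"name": "play_rows", "arguments": {
  "plan": [
    {"xyz":[0.1,0,0],"twist":[0,0,0],"grip":0},
    {"xyz":[0.2,0,0],"twist":[0,0,0],"grip":0},
    {"xyz":[0.2,-0.2,0],"twist":[0,0,0],"grip":0},
    {"xyz":[0.1,-0.4,0.1],"twist":[0,0,0],"grip":0},
    {"xyz":[0,-0.4,0.2],"twist":[0,0,0],"grip":0},
    {"xyz":[0,-0.2,0.4],"twist":[0,0,0],"grip":0},
    {"xyz":[0,0,0.4],"twist":[0,0,0],"grip":0},
    {"xyz":[0,0,0.1],"twist":[0,0,0],"grip":0},
    {"xyz":[0,0,0],"twist":[0,0,0],"grip":0},
    {"xyz":[0,0,0],"twist":[0,0,0],"grip":0}
  ]
}}

```text
time_s: 15.98
tcp_pos: [0.5376, -0.0705, 0.2133]
tool_rot: [[-0.965, 0.0, -0.261], [0.261, 0.001, -0.965], [0.0, -1.0, -0.001]]
contact_force: [-0.3, 0.6, -0.2]
grip_width: 0.002
```

```bash
python3 look.py d1
```

```text
t 15.975 C mm [-75.   -7.1 213.3] F charger [-0.4  0.4 -0.2]
```

View pics/d1_wrist.png

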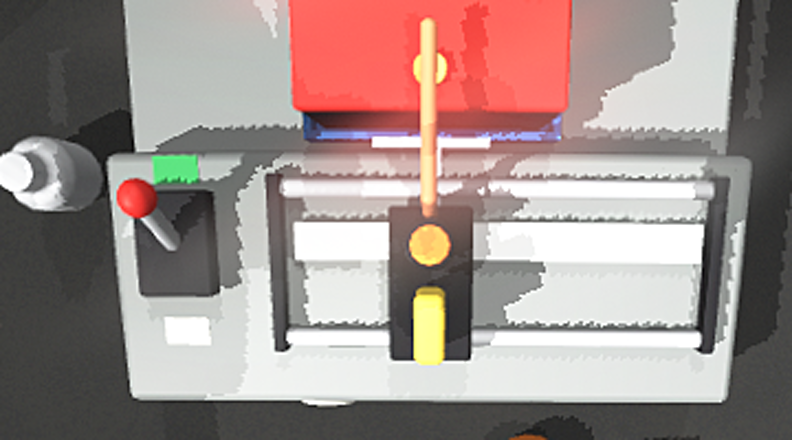

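View pics/d1_side.png

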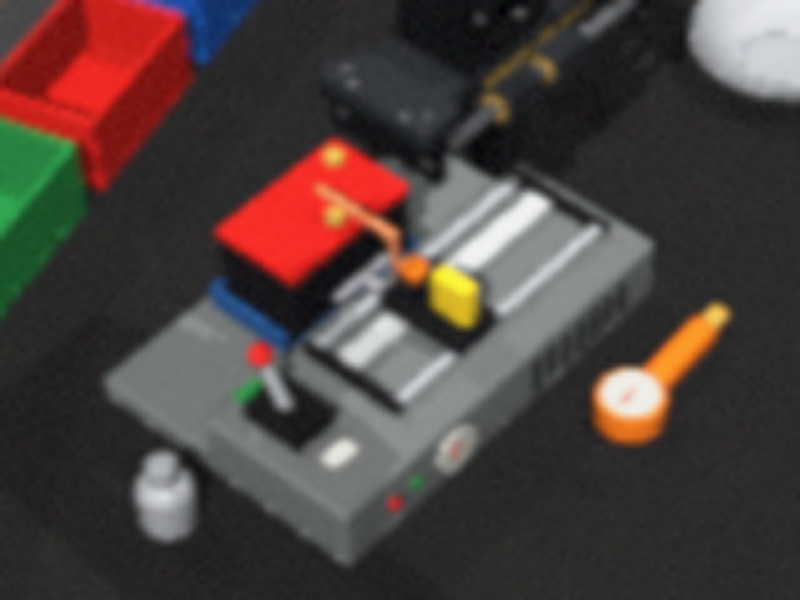

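Run:
```python
from h import *
from bench import robot
p=robot.camera("wrist");o=robot.get_obs()
for a in (.7,.85,.95,1.0):
    b=a-.5; print(a,proj(p,W(POSE,(-.02+.04*np.sin(b),.112,.062+.04*np.cos(b)))))
print("seen 181.8,110.0")
print("carriage vs notch y", [C(POSE,onz(p,(u,v),z))[1] for u,v,z in [(120+430.5/2.2,20+280/2.2,.078),(120+431/2.2,20+143/2.2,.06)]])
```

```text
0.7 [[183.09841614 123.13021808]]
0.85 [[183.2759959  116.24454022]]
0.95 [[183.64443793 111.86367783]]
1.0 [[183.90132969 109.75937654]]
seen 181.8,110.0
carriage vs notch y [np.float64(-0.0016968952512369422), np.float64(-0.00154257873343516)]
```

The toggle reads about 1.0 rad, and the carriage is 0.2 mm from the notch pointer. The robot is clear of everything, so I'm handing it in.

```bash
python3 -c "
from bench import robot
print(robot.close_job())"
```

```text
the job is handed in; nothing more can be done
None
```

The charger's contact is seated in the notch and the switch is on. I handed the job in at about 16 s of the 46 s allowed; no verdict is reported.

- **Carriage:** I pushed the lug along the rail with the shut fingertips. The push force fell from about 2 N to zero, the carriage jumped about 4 mm ahead of the finger, and the pin head dropped. I stopped there and backed off.
- **Switch:** I then pushed the toggle away from the robot until the force rose to about 8 N at its end stop.
- **Last checks:** In the last wrist picture the carriage is about 0.2 mm from the notch pointer along the rail. The toggle reads about 1.0 rad. The battery, weight and gauge look unmoved in the last side picture; I did not measure them or check the dish, scraper, spanner and oil separately. The robot was clear of everything, with no contact force beyond noise.
- **Disagreement:** The camera measurements put the toggle tip and lug about 5 to 8 mm higher than the nominal sizes give. I allowed for this in the fingertip heights, and it caused no trouble.

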